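Lay out the tissue tampers by head width

ROBOT

A 7-joint arm with a two-finger parallel gripper is mounted at the origin on the work surface. World frame = base frame: x ahead of the robot, y to its left, z up, the work surface at z = 0. Lengths are in m, angles in rad, forces in N, time in s.
With the tool pointing down it reaches from about 0.425 to 0.875 m from the base axis. Payload 8.4 kg.
Tool frame: the origin (TCP) lies at the very end of the fingers, on their centre line; the grasp point (between the pads) lies 19 mm behind it; z points along the fingers, y is the line along which they close (so a half turn about z gives the same grasp; the last joint's range is limited). The gripper opens to 87 mm and grips with 3 to 60 N. Pads are 19 mm wide; open, the fingers measure 117 mm over their backs; the gripper's body (75 mm by 190 mm) begins 51 mm behind the grasp point.
Start: joints at [1.129, 0.333, 0.04, 1.465, -0.013, 1.343, -0.059], TCP at [0.218, -0.612, 0.223] pointing down, gripper open.
Joint ranges: [-2.58, 2.58], [-0.38, 2.09], [-1.3, 1.39], [0.25, 2.4], [-1.5, 4.64], [0.08, 2.09], [-2.65, 2.65]. Speed limits (rad/s): [2.22, 2.22, 2.79, 2.79, 3.14, 3.14, 3.14].

INTERFACE

Orientations are given as a rotation vector (axis times angle).
In Python, from bench import manip, solver, monitor, imaging gives the robot as it stands. Calls block until the motion is done:
- manip.movep(position, orientation): joint-space move of the TCP to a pose.
- manip.servo_line(position, vel=0.15, rot=None, max_force=None): straight line of the TCP; rot=None keeps the orientation; vel is the mean speed in m/s. With max_force (N) it stops when the force on the tool has changed by that much, and returns True; else False.
- manip.set_joints(angles): joint-space move.
- manip.release() and manip.gripper_close(grip_force=None): open the fingers fully, or close them until they stop; grip_force is the grip in N (None keeps the last).
- manip.hold(seconds).
- solver.solve_ik(position, orientation): joint angles nearest the present ones, or None.
- monitor.get_obs(): the state.
- imaging.camera(name): name is "side" or "top" or "wrist"; returns a dict with "color" (384x512x3 uint8, blue, green, red), "fovy" (degrees; the focal length in pixels is half the picture's height over the tangent of half this angle, whatever the lens; pixels are square), "cx", "cy" (the principal point, pixels), "distortion" ([k1, k2, p1, p2, k3] as OpenCV has them; the pictures are not rectified), "R" (3x3) and "t" (3): a world point X has camera coordinates R X + t; the wrist camera has in their place "T_tool_cam" (4x4, takes a point from camera to tool coordinates, whose origin is the TCP and whose axes are the flange's). Camera axes: x right, y down, z forward; pixel columns grow to the right and rows downward; lengths in m; the calibration is good to about 2 mm. A picture is of the moment at which its call begins: read the wrist's pose just before it. There is no depth.
A pose or a line that the arm cannot do raises manip.MotionError and nothing moves.
- manip.job_done(): hands the job in; it is judged then, once.
The state is a dict: "time_s": time; "joint_pos": joint angles; "dq": joint speeds; "joint_efforts": joint torques, N m; "ee_pos": TCP position; "tcp_rot": TCP orientation; "wrist_force": force on the tool from outside, world axes, zero at the start; "torque": the same for the moment, N m; "opening": opening from 0.0 (shut) to 1.0 (fully open); "grip_force": force on a finger pad.
Only numpy, scipy, OpenCV 4.12 (cv2) and the standard library are available. Lean on these libraries where they do the work, as an engineer would, in place of code of your own. Each camera call takes 0.05 s, during which the arm holds its last target. There are 200 camera calls.

TASK

Lay the four tissue tampers on the four pads of the tray, one to a pad, in order of head width: the narrowest on the pad next to the steel post, the widest at the other end. Each must lie flat along the black T of its pad, its steel head centred on the crossbar and its handle along the stem. Take each one near its balance point, behind the heavy head, so that it carries level, and leave the amber jar standing where it is.

Things in the scene. Friction and masses are not known exactly. Their poses are not given: they have to be found in the camera images.
- tamper_s: Tamper with the narrowest head: T-shaped tool, lying, 116 mm long, 18 mm thick. Heavy steel head 20 mm wide (y), 16 mm long (x); aluminium handle 14 mm wide, 100 mm long, tail banded black. Origin: mid-length, on the underside; x points to the head (head centre x = +50 mm, inner face +42, tail -58), z up. Balance point at x = +15 mm. About 113 g, varying by a fifth.
- tamper_m: Tamper with the second narrowest head: T-shaped tool, lying, 116 mm long, 18 mm thick. Heavy steel head 28 mm wide (y), 16 mm long (x); aluminium handle 14 mm wide, 100 mm long, tail banded black. Origin: mid-length, on the underside; x points to the head (head centre x = +50 mm, inner face +42, tail -58), z up. Balance point at x = +20 mm. About 131 g, varying by a fifth.
- tamper_l: Tamper with the second widest head: T-shaped tool, lying, 116 mm long, 18 mm thick. Heavy steel head 36 mm wide (y), 16 mm long (x); aluminium handle 14 mm wide, 100 mm long, tail banded black. Origin: mid-length, on the underside; x points to the head (head centre x = +50 mm, inner face +42, tail -58), z up. Balance point at x = +24 mm. About 149 g, varying by a fifth.
- tamper_xl: Tamper with the widest head: T-shaped tool, lying, 116 mm long, 18 mm thick. Heavy steel head 44 mm wide (y), 16 mm long (x); aluminium handle 14 mm wide, 100 mm long, tail banded black. Origin: mid-length, on the underside; x points to the head (head centre x = +50 mm, inner face +42, tail -58), z up. Balance point at x = +26 mm. About 167 g, varying by a fifth.
- pad_a: Fixed white pad at the +y end of a row of four, 70 mm apart: 140 (x) by 64 mm, top 5 mm above the bench, marked with a black T. Origin: under the crossbar's centre, at bench height; x points away from the stem, roughly away from the robot; z up. Well laid, a tamper has its origin at x = -50 mm, y = 0 of the pad, its x axis along the pad's.
- pad_b: Fixed white pad second from the +y end of a row of four, 70 mm apart: 140 (x) by 64 mm, top 5 mm above the bench, marked with a black T. Origin: under the crossbar's centre, at bench height; x points away from the stem, roughly away from the robot; z up. Well laid, a tamper has its origin at x = -50 mm, y = 0 of the pad, its x axis along the pad's.
- pad_c: Fixed white pad third from the +y end of a row of four, 70 mm apart: 140 (x) by 64 mm, top 5 mm above the bench, marked with a black T. Origin: under the crossbar's centre, at bench height; x points away from the stem, roughly away from the robot; z up. Well laid, a tamper has its origin at x = -50 mm, y = 0 of the pad, its x axis along the pad's.
- pad_d: Fixed white pad at the -y end of a row of four, 70 mm apart: 140 (x) by 64 mm, top 5 mm above the bench, marked with a black T. Origin: under the crossbar's centre, at bench height; x points away from the stem, roughly away from the robot; z up. Well laid, a tamper has its origin at x = -50 mm, y = 0 of the pad, its x axis along the pad's.
- start_post: Fixed upright steel post, 20 mm in diameter, 28 mm high, with a 28 mm round foot, on the tray beside one end pad, 57 mm sideways from its centre line, near the tail of its T. It marks where the row starts and may stand at either end; a flat 30 mm square steel plate, 6 mm high, lies at the other end. Origin: centre of its underside.
- jar: Amber glass jar with a black cap, 68 mm in diameter, 90 mm high, standing on the bench left (+y) of the tray, a bystander. Origin: centre of its underside, z up.
Not all that is in view belongs to the job. Leave any green look-alike of the tamper_xl alone.

How it is judged:
At the end, for the whole second after the job is handed in: From the pad next to the post on, the pads carry the 20, 28, 36 and 44 mm heads in that order; each tamper lies flat, head on crossbar, handle along stem, its origin within 12 mm of its place along and across, turned under about 14 degrees; all released and at rest (((horizontal distance between start_post and pad_a below 0.13 m and (x of tamper_s in the frame of pad_a between -0.062 and -0.038 m and y of tamper_s in the frame of pad_a between -0.012 and 0.012 m and x of pad_a in the frame of tamper_s between 0.038 and 0.062 m and y of pad_a in the frame of tamper_s between -0.012 and 0.012 m and z of tamper_s in the frame of pad_a between 0.002 and 0.009 m and angle between tamper_s's own z axis and vertical below 0.1 rad) and (x of tamper_m in the frame of pad_b between -0.062 and -0.038 m and y of tamper_m in the frame of pad_b between -0.012 and 0.012 m and x of pad_b in the frame of tamper_m between 0.038 and 0.062 m and y of pad_b in the frame of tamper_m between -0.012 and 0.012 m and z of tamper_m in the frame of pad_b between 0.002 and 0.009 m and angle between tamper_m's own z axis and vertical below 0.1 rad) and (x of tamper_l in the frame of pad_c between -0.062 and -0.038 m and y of tamper_l in the frame of pad_c between -0.012 and 0.012 m and x of pad_c in the frame of tamper_l between 0.038 and 0.062 m and y of pad_c in the frame of tamper_l between -0.012 and 0.012 m and z of tamper_l in the frame of pad_c between 0.002 and 0.009 m and angle between tamper_l's own z axis and vertical below 0.1 rad) and (x of tamper_xl in the frame of pad_d between -0.062 and -0.038 m and y of tamper_xl in the frame of pad_d between -0.012 and 0.012 m and x of pad_d in the frame of tamper_xl between 0.038 and 0.062 m and y of pad_d in the frame of tamper_xl between -0.012 and 0.012 m and z of tamper_xl in the frame of pad_d between 0.002 and 0.009 m and angle between tamper_xl's own z axis and vertical below 0.1 rad)) or (horizontal distance between start_post and pad_d below 0.13 m and (x of tamper_s in the frame of pad_d between -0.062 and -0.038 m and y of tamper_s in the frame of pad_d between -0.012 and 0.012 m and x of pad_d in the frame of tamper_s between 0.038 and 0.062 m and y of pad_d in the frame of tamper_s between -0.012 and 0.012 m and z of tamper_s in the frame of pad_d between 0.002 and 0.009 m and angle between tamper_s's own z axis and vertical below 0.1 rad) and (x of tamper_m in the frame of pad_c between -0.062 and -0.038 m and y of tamper_m in the frame of pad_c between -0.012 and 0.012 m and x of pad_c in the frame of tamper_m between 0.038 and 0.062 m and y of pad_c in the frame of tamper_m between -0.012 and 0.012 m and z of tamper_m in the frame of pad_c between 0.002 and 0.009 m and angle between tamper_m's own z axis and vertical below 0.1 rad) and (x of tamper_l in the frame of pad_b between -0.062 and -0.038 m and y of tamper_l in the frame of pad_b between -0.012 and 0.012 m and x of pad_b in the frame of tamper_l between 0.038 and 0.062 m and y of pad_b in the frame of tamper_l between -0.012 and 0.012 m and z of tamper_l in the frame of pad_b between 0.002 and 0.009 m and angle between tamper_l's own z axis and vertical below 0.1 rad) and (x of tamper_xl in the frame of pad_a between -0.062 and -0.038 m and y of tamper_xl in the frame of pad_a between -0.012 and 0.012 m and x of pad_a in the frame of tamper_xl between 0.038 and 0.062 m and y of pad_a in the frame of tamper_xl between -0.012 and 0.012 m and z of tamper_xl in the frame of pad_a between 0.002 and 0.009 m and angle between tamper_xl's own z axis and vertical below 0.1 rad))) and linear speed of each of tamper_s, tamper_m, tamper_l, tamper_xl below 0.02 m/s and angular speed of each of tamper_s, tamper_m, tamper_l, tamper_xl below 0.2 rad/s); the robot touches nothing.
It fails at once if the tamper with the narrowest head is tilted more than 20 degrees from level (angle between tamper_s's own x axis and vertical below 1.22 rad or angle between tamper_s's own x axis and vertical above 1.92 rad).
It fails at once if the tamper with the second narrowest head is tilted more than 20 degrees from level (angle between tamper_m's own x axis and vertical below 1.22 rad or angle between tamper_m's own x axis and vertical above 1.92 rad).
It fails at once if the tamper with the second widest head is tilted more than 20 degrees from level (angle between tamper_l's own x axis and vertical below 1.22 rad or angle between tamper_l's own x axis and vertical above 1.92 rad).
It fails at once if the tamper with the widest head is tilted more than 20 degrees from level (angle between tamper_xl's own x axis and vertical below 1.22 rad or angle between tamper_xl's own x axis and vertical above 1.92 rad).
It fails at once if the jar is pushed more than 20 mm or tipped (distance of jar from where it was at the start of the episode above 0.02 m or angle between jar's own z axis and vertical above 0.3 rad).
It also fails if it takes over 128 s, if anything falls off the work surface, if the arm or the gripper's body presses on something with over 40 N, if the wrist force passes 120 N, or if a joint passes its speed limit or range.

## Working session

There is one attempt and no reset: what is moved stays moved. The work goes in short steps, each a Python script; the robot and the scene stay as the last script left them, time stands still between calls to the robot, and variables do not carry over. Pictures are saved under pics/ and viewed, at most 14 in all, crops included, and the job is handed in when it is done.

```bash
mkdir -p pics; ls
python3 - <<'E'
from bench import manip, solver, monitor, imaging
import cv2, numpy as np
for n in ("top","side"):
    c=imaging.camera(n); cv2.imwrite(f"pics/{n}0.png",cv2.resize(c["color"],(800,600),interpolation=cv2.INTER_CUBIC))
    np.save(f"{n}0.npy",c,allow_pickle=True)
    print(n,c["fovy"],c["cx"],c["cy"],c["distortion"],np.round(c["R"],3).tolist(),np.round(c["t"],3))
print(monitor.get_obs())
E
```

```text
pics
top 54.6804987088829 252.31825288367173 188.10885434571506 [0.01080922 0.         0.         0.         0.        ] [[-0.007, -1.0, 0.006], [-0.998, 0.006, -0.059], [0.059, -0.006, -0.998]] [-0.1    0.536  1.122]
side 53.29824422621925 254.77937163151879 197.36560667604758 [0.00781265 0.         0.         0.         0.        ] [[-0.929, -0.369, 0.01], [-0.198, 0.475, -0.858], [0.312, -0.799, -0.514]] [0.461 0.191 1.045]
{'time_s': 0.1, 'joint_pos': array([ 1.12877551,  0.33382935,  0.03987461,  1.46617698, -0.01341193,
        1.34332415, -0.058469  ]), 'dq': array([ 8.55510232e-04, -7.71809961e-04, -1.70900968e-04, -2.13295730e-03,
       -4.45751035e-04,  8.50204893e-05,  7.71866588e-04]), 'joint_efforts': array([ 4.07446714e-03, -6.57812119e+01,  1.34020586e+00, -4.04705501e+01,
       -5.95409819e-02,  4.10145242e-02,  8.00818100e-06]), 'ee_pos': array([ 0.2183277 , -0.61177761,  0.22175815]), 'tcp_rot': array([-3.09413799e+00, -5.35641966e-01,  5.27212452e-04]), 'wrist_force': array([ 0.03000074, -0.31462993,  0.52059509]), 'torque': array([0.04598615, 0.02787799, 0.06040468]), 'grip_force': 0.0, 'opening': 0.9985573717204975}
```

View pics/top0.png

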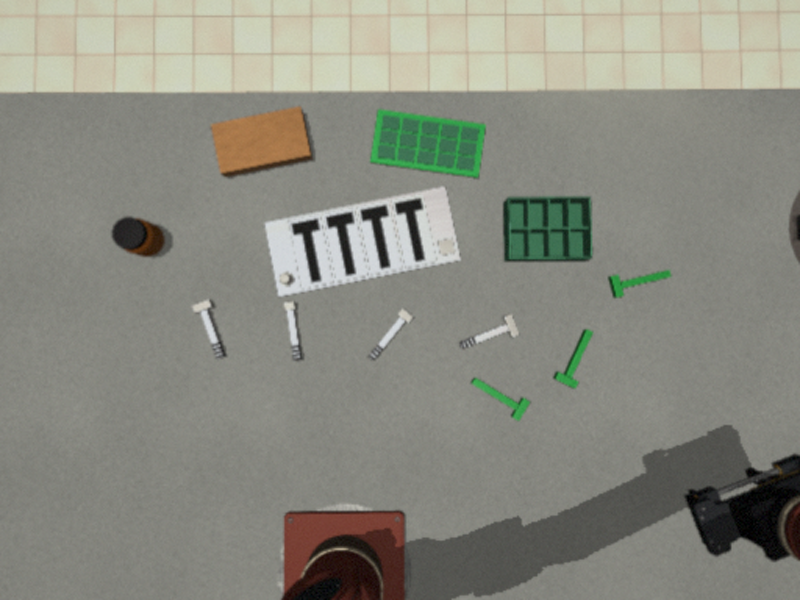

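View pics/side0.png

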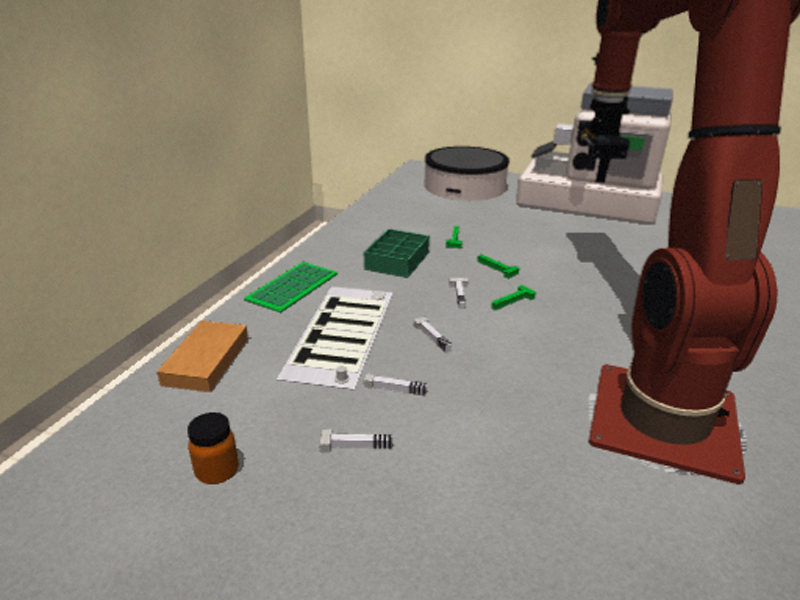

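The top view shows the post (round) at about (286,279), next to the left (+y) pad, and the plate at (446,246). So s, m, l and xl go on pads a, b, c and d. The four steel tampers lie at about (209,329), (293,330), (391,334) and (490,331). The side view agrees: the post stands at (342,373) on the jar's side. Next I'll get coarse positions, then look closer with the wrist camera.

```bash
cat > h.py <<'E'
from bench import manip, solver, monitor, imaging
import cv2, numpy as np
from scipy.spatial.transform import Rotation as Ro
def K(c):
    f=c["color"].shape[0]/2/np.tan(np.radians(c["fovy"])/2)
    return np.array([[f,0,c["cx"]],[0,f,c["cy"]],[0,0,1]])
def snap(name):
    o=monitor.get_obs(); c=dict(imaging.camera(name))
    if name=="wrist":
        T=np.eye(4); T[:3,:3]=Ro.from_rotvec(o["tcp_rot"]).as_matrix(); T[:3,3]=o["ee_pos"]
        V=np.linalg.inv(T@np.array(c["T_tool_cam"])); c["R"],c["t"]=V[:3,:3],V[:3,3]
    return c
def world(c,px,z):
    p=cv2.undistortPoints(np.array(px,float).reshape(-1,1,2),K(c),np.array(c["distortion"]))[:,0]
    d=np.c_[p,np.ones(len(p))]@c["R"]; o=-c["R"].T@c["t"]
    return o+d*((z-o[2])/d[:,2])[:,None]
def pix(c,X):
    return cv2.projectPoints(np.array(X,float).reshape(-1,3),cv2.Rodrigues(np.array(c["R"]))[0],np.array(c["t"]),K(c),np.array(c["distortion"]))[0][:,0]
def rot(yaw):  # tool down, tool y axis (closing) at world angle yaw+90deg -> tool x along yaw
    return (Ro.from_euler('z',yaw)*Ro.from_rotvec([np.pi,0,0])).as_rotvec()
E
python3 - <<'E'
from h import *
c=np.load("top0.npy",allow_pickle=True).item()
s=1.5625
for n,h,t in [("T1",(203,306),(220,355)),("T2",(291,306),(296,357)),("T3",(405,316),(374,356)),("T4",(511,326),(463,345))]:
    w=world(c,np.array([h,t])/s-0.2,0.015)[:,:2]; d=w[0]-w[1]
    print(n,w.round(3).tolist(),np.degrees(np.arctan2(d[1],d[0])).round(1),np.hypot(*d).round(3))
print(world(c,np.array([(305,227),(341,219),(375,212),(409,205),(318,280),(420,260),(135,245),(286,279),(446,246)])/s-.2,0.005)[:,:2].round(3).tolist())
w=imaging.camera("wrist"); print(np.round(w["T_tool_cam"],3).tolist(),w["fovy"],w["cx"],w["cy"],w["distortion"])
for y in range(-180,181,45):
  print(y,[None if (q:=solver.solve_ik(p,rot(np.radians(y)))) is None else q.round(2).tolist()[-1] for p in [(0.45,.2,.25),(0.48,0,.25),(.5,-.2,.25),(.6,.05,.25)]])
E
```

```text
T1 [[0.515, 0.271], [0.419, 0.237]] 19.7 0.102
T2 [[0.514, 0.099], [0.414, 0.089]] 5.8 0.1
T3 [[0.493, -0.124], [0.415, -0.063]] -38.2 0.099
T4 [[0.472, -0.331], [0.435, -0.237]] -68.9 0.101
[[0.672, 0.074], [0.687, 0.002], [0.701, -0.066], [0.715, -0.134], [0.565, 0.048], [0.604, -0.155], [0.637, 0.41], [0.568, 0.111], [0.632, -0.207]]
[[-0.001, -0.962, -0.272, 0.074], [1.0, -0.0, -0.001, -0.001], [0.001, -0.272, 0.962, -0.161], [0.0, 0.0, 0.0, 1.0]] 70.78190351243617 257.5243404915652 192.70547850439675 [-0.0365729  0.         0.         0.         0.       ]
-180 [1.0, 1.49, 1.82, 1.25]
-135 [1.8, 2.18, 2.49, 1.92]
-90 [2.58, None, -2.61, None]
-45 [None, -2.44, -2.08, -2.64]
0 [-2.16, -1.66, -1.3, -1.87]
45 [-1.3, -0.87, -0.52, -1.09]
90 [-0.52, -0.09, 0.25, -0.31]
135 [0.19, 0.7, 1.04, 0.47]
180 [1.0, 1.49, 1.82, 1.25]
```

```bash
cat > look.py <<'E'
from h import *
P={"T4":((.450,-.290),-69),"T3":((.457,-.096),-38),"T2":((.470,.094),6),"T1":((.472,.256),20),"tray":((.635,-.04),12)}
ims=[]
for n,(p,y) in P.items():
    manip.movep([*p,.22 if n=="tray" else .14],rot(np.radians(y+180))); manip.hold(.15)
    c=snap("wrist"); np.save(n+".npy",c,allow_pickle=True); ims.append(c["color"]); print(n,monitor.get_obs()["time_s"])
cv2.imwrite("pics/mos.png",np.vstack([np.hstack([i[:,100:420] for i in ims[:2]]),np.hstack([i[:,100:420] for i in ims[2:4]])])[:, :])
im=cv2.imread("pics/mos.png"); cv2.imwrite("pics/mos.png",cv2.resize(im,(500,600)))
cv2.imwrite("pics/tray.png",cv2.resize(ims[4],(800,600)))
E
python3 look.py
```

```text
T4 1.85
T3 2.85
T2 3.8333
T1 4.725
tray 6.2333
```

View pics/mos.png

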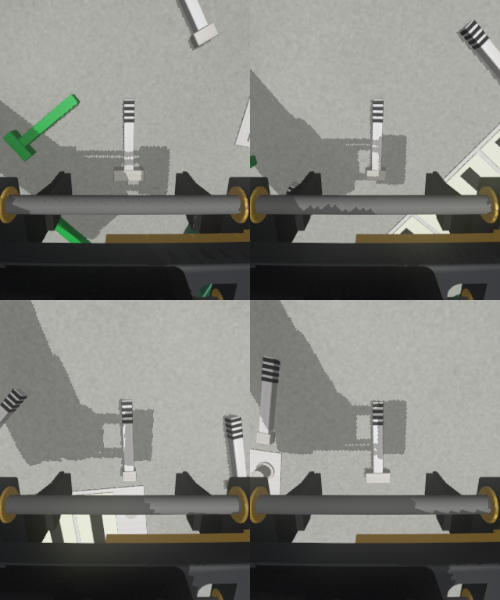

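View pics/tray.png

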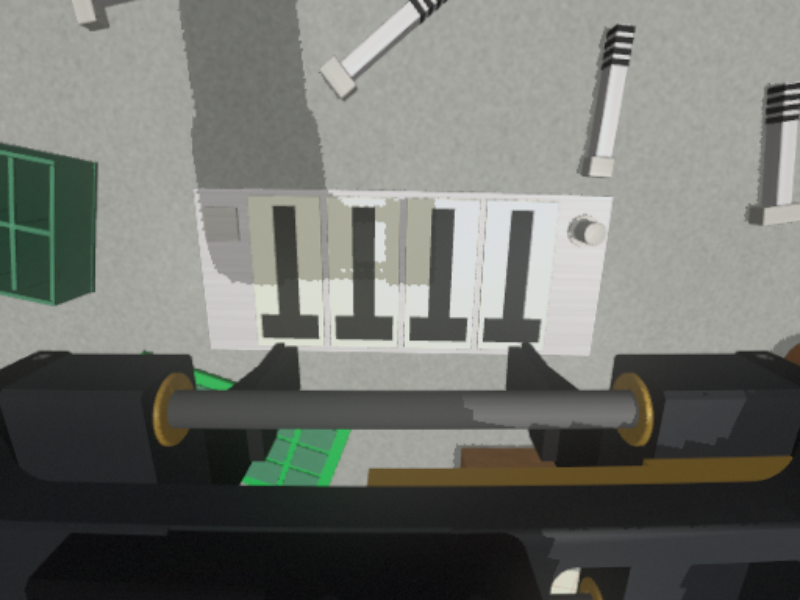

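The mosaic (T4, T3 / T2, T1) shows each tamper under the wrist camera, head toward the fingers. The tray picture shows the four T's with crossbars at about (290,328), (364,330), (438,330) and (512,331), the post at (588,232) on the right (+y) and the plate at (222,222). I'll enlarge the tampers to measure head widths and poses.

Run:
```python
from h import *
t=[]
for n in ("T1","T2","T3","T4"):
    i=np.load(n+".npy",allow_pickle=True).item()["color"][118:243,232:294]
    t.append(cv2.resize(i,(198,400),interpolation=cv2.INTER_NEAREST)); t.append(np.full((400,2,3),(0,0,255),np.uint8))
cv2.imwrite("pics/crops.png",np.hstack(t))
```

```text
(no output)
```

View pics/crops.png

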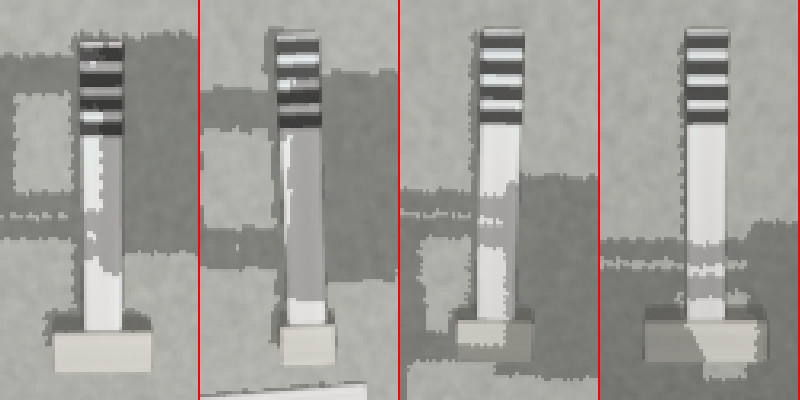

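Head widths at about 2.86 px/mm: T1 is 98 px, about 35 mm (l). T2 is 55 px, about 20 mm (s). T3 is 77 px, about 27 mm (m). T4 is 124 px, about 44 mm (xl).

Run:
```python
from h import *
import json
R={}
for n,k,h,t in [("T1","l",(102.5,372),(101.5,40)),("T2","s",(108,365),(99,33)),("T3","m",(95.5,361),(102,29)),("T4","xl",(106,362),(108,30))]:
    c=np.load(n+".npy",allow_pickle=True).item()
    w=world(c,np.array([h,t])*[62/198,125/400]+[231.5,117.5],.018)[:,:2]; d=w[0]-w[1]; u=d/np.hypot(*d)
    o=w[0]-.058*u; R[k]=[*o,float(np.arctan2(*d[::-1]))]; print(k,o.round(4),np.degrees(R[k][2]).round(1),"len",np.hypot(*d).round(4))
c=np.load("tray.npy",allow_pickle=True).item()
w=world(c,np.array([(512,331),(437.5,330),(364.5,329),(290.5,328),(522,211),(443,209),(364,208),(284,206)])/1.5625-.2,.005)[:,:2]
print(w.round(4).tolist(),np.hypot(*np.diff(w[:4],axis=0).T).round(4))
e=w[0]-w[3]; yaw=np.arctan2(-e[0],e[1]); print("yaw",np.degrees(yaw),np.degrees([np.arctan2(*(w[i]-w[i+4])[::-1]) for i in range(4)]))
m=w[:4].mean(0); ey=np.array([-np.sin(yaw),np.cos(yaw)]); ex=np.array([np.cos(yaw),np.sin(yaw)])
for i,k in enumerate(["s","m","l","xl"]):
    R["pad_"+k]=[*(m+ey*.07*(1.5-i)-.05*ex),yaw]
    print(R["pad_"+k])
json.dump(R,open("poses.json","w"))
# crosscheck with top cam
c=np.load("top0.npy",allow_pickle=True).item()
print((pix(c,[[*(np.array(R[k][:2])+.05*np.array([np.cos(R[k][2]),np.sin(R[k][2])])),.018] for k in ("s","m","l","xl")])*1.5625).round(0).tolist())
print((pix(c,[[*x,.005] for x in w[:4]])*1.5625).round(0).tolist())
```

```text
l [0.4652 0.2602] 20.3 len 0.1152
s [0.4615 0.0998] 7.6 len 0.1147
m [ 0.4523 -0.0871] -39.0 len 0.1144
xl [ 0.4529 -0.2798] -69.1 len 0.1145
[[0.6712, 0.0775], [0.6849, 0.0082], [0.6984, -0.0594], [0.7122, -0.128], [0.5619, 0.0551], [0.575, -0.013], [0.5887, -0.0806], [0.6015, -0.1494]] [0.0707 0.0689 0.07  ]
yaw 11.290598749031178 [11.59379359 10.94049614 10.96992259 10.95301229]
[np.float64(0.6220898403164148), np.float64(0.06777728100188503), np.float64(0.19705812269214698)]
[np.float64(0.635794807090029), np.float64(-0.0008679947695337132), np.float64(0.19705812269214698)]
[np.float64(0.6494997738636434), np.float64(-0.06951327054095245), np.float64(0.19705812269214698)]
[np.float64(0.6632047406372579), np.float64(-0.13815854631237118), np.float64(0.19705812269214698)]
[[287.0, 307.0], [402.0, 316.0], [199.0, 307.0], [509.0, 326.0]]
[[303.0, 227.0], [338.0, 220.0], [372.0, 213.0], [406.0, 206.0]]
```

```bash
cat >> h.py <<'E'
import json
BAL=dict(s=.015,m=.020,l=.024,xl=.026)
def at(p,x,z): return [p[0]+x*np.cos(p[2]),p[1]+x*np.sin(p[2]),z]
def pick(k,p):
    r=rot(p[2]+np.pi); manip.release() if monitor.get_obs()["opening"]<.9 else None
    manip.movep(at(p,BAL[k],.11),r); manip.servo_line(at(p,BAL[k],.004),vel=.1); manip.hold(.1)
    manip.gripper_close(40); manip.hold(.3)
    manip.servo_line(at(p,BAL[k],.12),vel=.1); o=monitor.get_obs()
    print(k,"picked: open mm",round(o["opening"]*87,1),"grip",round(o["grip_force"],1),"Fz",o["wrist_force"].round(1),"t",o["time_s"])
def place(k,p):
    r=rot(p[2]+np.pi); manip.movep(at(p,BAL[k],.12),r); manip.hold(.2)
    manip.servo_line(at(p,BAL[k],.03),vel=.15); manip.servo_line(at(p,BAL[k],.0098),vel=.04); manip.hold(.2)
    manip.release(); manip.hold(.2); manip.servo_line(at(p,BAL[k],.12),vel=.12); print("placed",monitor.get_obs()["time_s"])
def lookat(p,z,name,crop=None):
    manip.movep(at(p,.02,z),rot(p[2]+np.pi)); manip.hold(.3); c=snap("wrist"); np.save(name+".npy",c,allow_pickle=True)
    i=c["color"]; cv2.imwrite(f"pics/{name}.png",cv2.resize(i,(800,600),interpolation=cv2.INTER_NEAREST) if crop is None else cv2.resize(i[crop[0]:crop[1],crop[2]:crop[3]],None,fx=crop[4],fy=crop[4],interpolation=cv2.INTER_NEAREST)); return c
E
python3 - <<'E'
from h import *
P=json.load(open("poses.json"))
pick("s",P["s"]); place("s",P["pad_s"]); lookat(P["pad_s"],.14,"s_placed",(100,250,180,380,4))
E
```

```text
s picked: open mm 14.1 grip 40.0 Fz [-0.2 -0.5 -1.7] t 11.275
placed 16.4
```

View pics/s_placed.png

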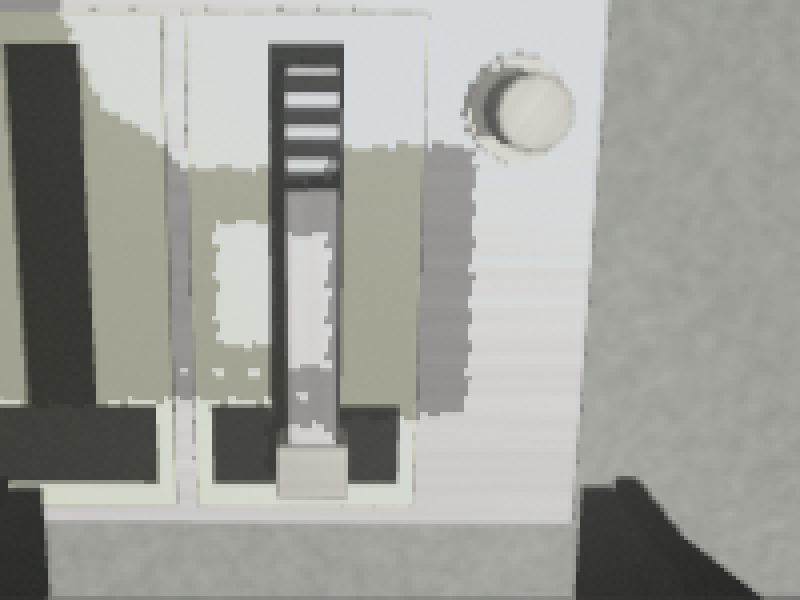

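The picture shows s on pad_a: head outer edge at crop (312.5,498), handle tail at (312,66), crossbar spanning x 212–399 and y 407–483. I'll measure the offset with parallax taken into account.

Run:
```python
from h import *
P=json.load(open("poses.json"))
c=np.load("s_placed.npy",allow_pickle=True).item()
f=lambda q:np.array(q)/4+[179.5,99.5]
w=world(c,f([(312.5,498),(312,55)]),.023)[:,:2]; g=world(c,f([(305.5,445),(306,44)]),.005)[:,:2]
for a in (w,g): d=a[0]-a[1]; print(a.round(4).tolist(),np.degrees(np.arctan2(d[1],d[0])),np.hypot(*d))
yaw=P["pad_s"][2]; R=np.array([[np.cos(yaw),np.sin(yaw)],[-np.sin(yaw),np.cos(yaw)]])
d=w[0]-w[1]; o=w[0]-.058*d/np.hypot(*d)
print("origin in pad frame mm",(R@(o-g[0])*1000).round(1), "commanded vs seen pad", (R@(np.array(P["pad_s"][:2])-g[0])*1000).round(1))
```

```text
[[0.6787, 0.0807], [0.5636, 0.0576]] 11.3207094297785 0.11741049350150846
[[0.6702, 0.0769], [0.561, 0.0555]] 11.09501673596806 0.1113220244471793
origin in pad frame mm [-48.9   2. ] commanded vs seen pad [-49.    0.4]
```

s is within about 2 mm of its place, so I'll continue with the others.

Run:
```python
from h import *
P=json.load(open("poses.json"))
for k in ("m","l","xl"): pick(k,P[k]); place(k,P["pad_"+k])
lookat([.615,-.03,P["pad_s"][2]],.22,"all")
```

```text
m picked: open mm 14.0 grip 40.0 Fz [-1.6 -0.7 -1.5] t 22.0583
placed 27.3583
l picked: open mm 13.9 grip 40.0 Fz [-0.5 -0.9 -1.5] t 32.65
placed 38.5083
xl picked: open mm 13.8 grip 40.0 Fz [-0.4 -1.2 -2.9] t 43.8167
placed 49.35
```

View pics/all.png

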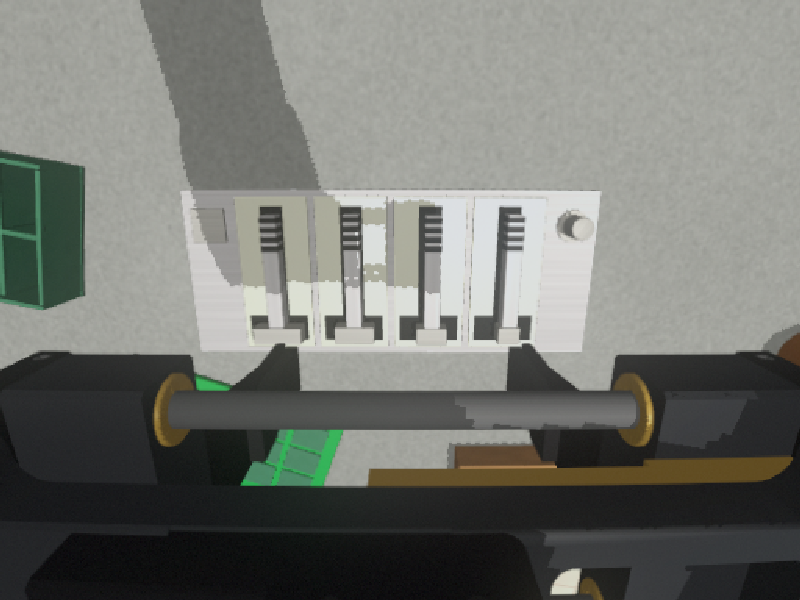

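All four lie along their T's, with heads at about (508,336), (431,337), (354,335) and (278,334), narrowest next to the post. One numeric check, then I'll hand in.

Run:
```python
from h import *
P=json.load(open("poses.json")); c=np.load("all.npy",allow_pickle=True).item(); ok=True
for k,h,t in [("s",(508.5,343),(511.5,208)),("m",(431.5,345.5),(431,207)),("l",(354.5,343.5),(350.5,207)),("xl",(278,342),(270.5,207))]:
    w=world(c,np.array([h,t])/1.5625-.2,.023)[:,:2]; d=w[0]-w[1]; o=w[0]-.058*d/np.hypot(*d)
    p=P["pad_"+k]; y=p[2]; e=o-p[:2]; e=np.array([[np.cos(y),np.sin(y)],[-np.sin(y),np.cos(y)]])@e*1000; a=np.degrees(np.arctan2(d[1],d[0])-y)
    print(k,e.round(1),a.round(1)); ok&=abs(e).max()<6 and abs(a)<5
o=monitor.get_obs(); print(o["time_s"],o["wrist_force"].round(1))
if ok: print(manip.job_done())
```

```text
s [ 0.4 -0.4] 2.5
m [2.5 1.2] 1.1
l [0.3 2.9] -0.3
xl [-1.2  4.9] -1.7
50.3667 [-0.2  0.7 -0.8]
the job is handed in; nothing more can be done
None
```

I laid all four tampers on their pads in order, narrowest next to the post (s, m, l, xl on pads a, b, c, d), and handed the job in at about 50 s; my last camera check put each within 5 mm and 3° of its place, though the call returned no verdict.

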